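Lift the leaking battery with the tongs for inspection

TASK

The fat battery cell on the white tile has been leaking and must not be touched by the gripper: pick up the steel tongs from the bench, close their jaws on the cell where it stands, and lift it so that I can look at its underside. Finish while still holding the tongs, with the cell upright in their jaws about 10 cm above the tile, all at rest. Do not tip the cell over, and leave the two thin cells, the bottle and the canister where they stand.

Things in the scene. Friction and masses are not known exactly. Their poses are not given: they have to be found in the camera images.
- tongs: stainless spring tongs, 210 mm long, about 90 g, 24 mm high, lying on their side: the two blades open and shut parallel to the bench. Origin: the place to grip, half-way along, midway between the blades, at the underside. x along the centre line from the closed bow (back end x = -112 mm) to the jaws (tips x = +99 mm), y to the left blade, z up. Sprung open at rest: 63 mm over the black finger grips at the origin
- tongs_left: left blade of the tongs with its jaw, straight, 3 mm thick, 20 mm high, with a black plastic finger grip outside (56 mm long, 4 mm thick, 24 mm high, centred on the tongs' origin). Origin: inner face at the underside, where it bends at the bow end (x = -95 mm, y = +14 mm of the tongs); x along the blade to the jaw. Squeezed at the grips both blades swing in against a spring: 6 N at first, 14 N at 41 mm
- tongs_right: right blade of the tongs with its jaw, mirror image of the left (its bend at y = -14 mm). Gap between the jaw lips: 60 mm when 63 mm is measured over the finger grips, 50 mm at 57 mm; at 41 mm the blades are parallel and the jaws hold the fat cell. Grip beyond the spring's 14 N presses on the cell, about half of it at the jaws. Let go, the tongs spring open
- jaw_left (a point): bottom of the cup of the left jaw, half-way up its 24 mm height, 85 mm ahead of the tongs' origin. The cup is an upright V, 29 mm long along the tongs and 5 mm deep, which centres the round cell; the middle between the two jaw points is where the axis of the cell comes to lie
- jaw_right (a point): the same point of the right jaw
- cell: the fat battery cell, standing upright on the tile among the thin ones, with some dried pale crust at its top edge: 26 mm across and 50 mm high including the small contact stud on top; steel ends and a plain grey sleeve. Origin at the centre of its foot, z up its axis; about 66 g
- aa_a: a thin battery cell standing upright on the tile: 14.5 mm across and 50.5 mm high including the small contact stud on top; steel ends and a plain grey sleeve. Origin at the centre of its foot, z up its axis. The three cells stand roughly in a row along the tile's y axis, in any order, 60 mm or more apart from centre to centre
- aa_b: the second thin battery cell, the same
- tile: glazed white tile, 200 mm (its x) by 300 mm (its y) and 8 mm thick, fixed flat on the bench. Origin at the centre of its underside, which lies on the bench, so the cells stand 8 mm above the bench
- bottle: green glass bottle with a cork, 72 mm across and 250 mm high, standing on the bench to one side. Origin at the centre of its foot
- canister: steel canister with a lid and a ball knob, 105 mm across and 150 mm high, standing on the bench on the other side. Origin at the centre of its foot
Not all that is in view belongs to the job. Several things have the shape of the tongs; the one meant has the colours described above.

How it is judged:
By the outcome, as a careful person would: the job done as asked, in the order asked, and still so for the second after the job is handed in, while the arm keeps its last pose, push and grip.
It also fails if it takes over 42 s, if anything falls off the work surface, if the arm or the gripper's body presses on something with over 40 N, if the wrist force passes 120 N, or if a joint passes its speed limit or range.

ROBOT

A 7-joint arm with a two-finger parallel gripper is mounted at the origin on the work surface. World frame = base frame: x ahead of the robot, y to its left, z up, the work surface at z = 0. Lengths are in mm, angles in rad, forces in N, time in s.
With the tool pointing down it reaches from about 350 to 900 mm from the base axis. Payload 8.1 kg.
Tool frame: the origin (TCP) lies between the finger pads; the fingertips stand 19 mm ahead of it and the grasp point (between the pads) is the TCP; z points along the fingers, y is the line along which they close (so a half turn about z gives the same grasp; the last joint's range is limited). The gripper opens to 85 mm and grips with 20 to 120 N. Pads are 22 mm wide; open, the fingers measure 114 mm over their backs; the gripper's body (76 mm by 85 mm) begins 54 mm behind the grasp point. The pads swing forward as they close: fully open they stand 13 mm farther back than shut.
Start: joints at [-1.347, 0.434, 0.025, 1.573, -0.012, 1.134, -0.075], TCP at [200.661, 591.925, 250.323] pointing down, gripper open.
Joint ranges: [-2.62, 2.62], [-0.44, 2.09], [-1.27, 1.32], [0.08, 2.57], [-1.32, 4.46], [0.12, 2], [-2.74, 2.74]. Speed limits (rad/s): [2.22, 2.22, 3.01, 3.01, 3.14, 3.14, 3.14].

INTERFACE

Orientations are given as a unit quaternion [w, x, y, z].
In Python, from bench import sensors, capture, workorder gives the robot as it stands. The module is installed in compiled form; this text tells all that it offers.
- The arm moves only by the shell command python3 -m handwheel 'ROWS' [OPENING] [FORCE]. ROWS is JSON, a list of rows, each a list of 6 numbers: the shift along the tool's x, y, z in units of 50 cm (1.0 is 50 cm), then the turn, a rotation vector about the tool's x, y, z in units of 90 degrees (1.0 is 90 degrees). A call has 1 to 10 rows; each row is the pose to reach, as a shift and turn from the pose commanded when the call began, along the tool's axes at that moment; what a row does not reach only later rows make up. A row lasts 1/10 s, in which the tool goes at most 50 mm and 8.59 degrees, less where a joint would pass 70% of its speed; a pose out of reach is approached as far as the arm can. A call with a number of a shift or a turn outside -1 to 1 is refused whole. A call with a gripper value outside its range is refused whole. OPENING is the closure in counts, from 0 (fully open) to 255 (shut), set as the call begins (- or left out, the last holds). The fingers move at their own pace and stop on an object; FORCE is the grip in N (left out, the last holds). Time passes only in rows, so rows that repeat a pose let the fingers close. It gives the time, the measured TCP pose, the force, the opening and the grip force at its end, in the units of the state.
- sensors.get_obs(): the state, without advancing time (a new reading comes with each control period).
- capture(name): name is "scene" or "top" or "wrist"; returns a dict with "image" (400x640x3 uint8, blue, green, red), "K" (3x3 intrinsics, pixels), "k1" (the pictures are not rectified: a ray, as slopes to the right and down, at radius r is drawn at 1 + k1 r^2 times it, then the intrinsics apply), "R" (3x3) and "t" (3): a world point X has camera coordinates R X + t. Camera axes: x right, y down, z forward; pixel columns grow to the right and rows downward; lengths in mm; the calibration is good to about 2 mm. A picture is of the moment at which its call begins. There is no depth.
- workorder.hand_in(): hands the job in; it is judged then, once.
The state is a dict: "clock": time; "joint_positions": joint angles; "qvel": joint speeds; "effort": joint torques, N m; "tool_pos": TCP position; "orientation": TCP orientation; "contact_force": force on the tool from outside, world axes, zero at the start; "moment": the same for the moment, N m; "grip_width": finger opening in mm; "grasp_force": force on a finger pad.
Only numpy, scipy, OpenCV 4.12 (cv2) and the standard library are available. Lean on these libraries where they do the work, as an engineer would, in place of code of your own. Each camera call takes 0.05 s, during which the arm holds its last target. There are 200 camera calls.

## Working session

There is one attempt and no reset: what is moved stays moved. The work goes in short steps, Python scripts to look and compute and a shell command to move; the robot and the scene stay as the last step left them, time stands still between calls to the robot, and variables do not carry over. Pictures are saved under pics/ and viewed, at most 13 in all, crops included, and the job is handed in when it is done.

```bash
mkdir -p pics; cat > h.py <<'E'
import numpy as np, cv2
from bench import sensors, capture, workorder
from scipy.spatial.transform import Rotation as Rn
def ray(c,u,v):
    K=c["K"];p=cv2.undistortPoints(np.array([[[u,v]]],float),np.array(K,float),np.array([c["k1"],0,0,0,0.]))[0,0]
    R=np.array(c["R"]);t=np.array(c["t"]);d=R.T@np.array([p[0],p[1],1]);return -R.T@t,d
def onz(c,u,v,z):
    o,d=ray(c,u,v);return o+d*(z-o[2])/d[2]
def proj(c,X):
    q=np.array(c["R"])@np.array(X,float)+np.array(c["t"]);s=q[:2]/q[2];s=s*(1+c["k1"]*(s@s));K=np.array(c["K"]);return K[:2,:2]@s+K[:2,2]
def tool():
    o=sensors.get_obs();q=o["orientation"];return np.array(o["tool_pos"]),Rn.from_quat([q[1],q[2],q[3],q[0]])
E
python3 - <<'E'
from h import *
a=capture("scene");b=capture("top")
cv2.imwrite("pics/scene.png",a["image"]);cv2.imwrite("pics/top.png",b["image"])
for c in(a,b):print(c["K"],c["k1"],np.round(c["R"],3).tolist(),c["t"])
print(sensors.get_obs())
E
```

```text
[[480.3440679    0.         321.00684329]
 [  0.         480.3440679  193.18073483]
 [  0.           0.           1.        ]] -0.12445481351388858 [[0.834, 0.552, 0.018], [0.361, -0.521, -0.774], [-0.418, 0.651, -0.633]] [-419.96567679 -168.26330648 1482.00763068]
[[414.68067981   0.         317.15747368]
 [  0.         414.68067981 198.09361129]
 [  0.           0.           1.        ]] -0.05635483756234358 [[-0.003, -1.0, 0.018], [-0.996, 0.001, -0.09], [0.09, -0.018, -0.996]] [ -28.2302355   535.50296031 1216.53032872]
{'clock': 0.1, 'joint_positions': array([-1.34663893,  0.435167  ,  0.02499821,  1.57402568, -0.01164343,
        1.13399302, -0.07513201]), 'qvel': array([-8.44900996e-04, -6.28376567e-04,  1.16884509e-04, -3.23047797e-03,
        6.21129317e-05, -3.32873184e-04,  1.06287593e-03]), 'effort': array([ 2.44144147e-03, -6.71755028e+01,  1.02793738e+00, -3.16899490e+01,
        1.57922111e-02,  7.23476638e-03,  4.50624395e-05]), 'tool_pos': array([200.51750981, 591.50125651, 249.58861805]), 'orientation': array([-6.66487549e-05,  1.62723020e-01,  9.86671523e-01, -7.20721407e-04]), 'contact_force': array([-0.15111104,  0.74686473,  0.02269611]), 'moment': array([ 0.0207048 ,  0.00665767, -0.02044297]), 'grasp_force': 0.0, 'grip_width': 85.41991923047577}
```

View pics/top.png

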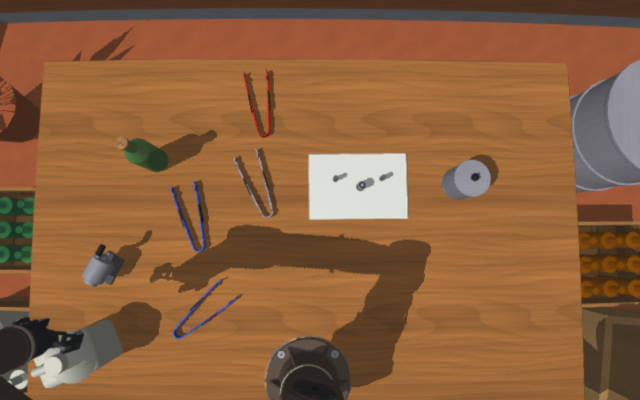

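View pics/scene.png

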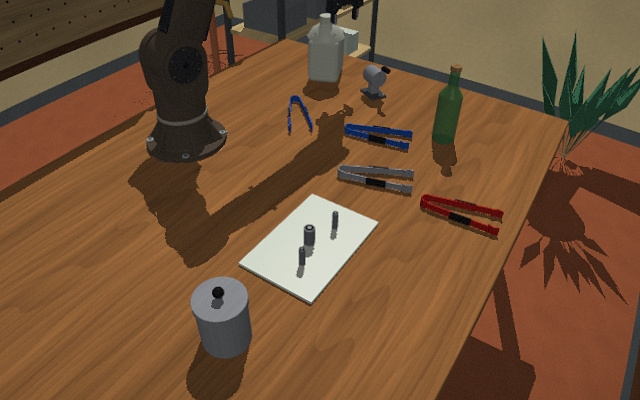

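Candidates in the top view: the red tongs (258,105), the grey ones (255,182), the blue ones (190,215) and the blue ones (207,310). Only the grey pair at (255,182) looks like stainless steel with black grips. The fat cell is the middle one, at about (362,185). I'll confirm both in an enlarged crop.

```bash
python3 - <<'E'
from h import *
b=capture("top");a=capture("scene")
A=cv2.resize(b["image"][140:225,225:415],None,fx=4,fy=4,interpolation=cv2.INTER_CUBIC)
B=cv2.resize(a["image"][155:275,240:430],None,fx=4,fy=4,interpolation=cv2.INTER_CUBIC)[:,:760]
B=cv2.resize(B,None,fx=.5,fy=.5)
B=np.pad(B,((0,0),(0,760-B.shape[1]),(0,0)))
cv2.imwrite("pics/crop.png",np.vstack([A,B]))
for n,u,v,z in [("tipL",237,158,20),("tipR",259,151,20),("bow",269,215,20),("tileTL",309,155,8),("tileTR",406,154,8),("tileBL",309,219,8),("tileBR",407,218,8),("aa",336,178,8),("cell",361,187,8),("aa2",381,178,8),]:print(n,onz(b,u,v,z).round())
E
```

```text
tipL [658. 213.  20.]
tipR [679. 147.  20.]
bow [485. 115.  20.]
tileTL [669.  -5.   8.]
tileTR [ 673. -304.    8.]
tileBL [474.  -5.   8.]
tileBR [ 476. -302.    8.]
aa [598. -87.   8.]
cell [ 571. -163.    8.]
aa2 [ 598. -225.    8.]
```

View pics/crop.png

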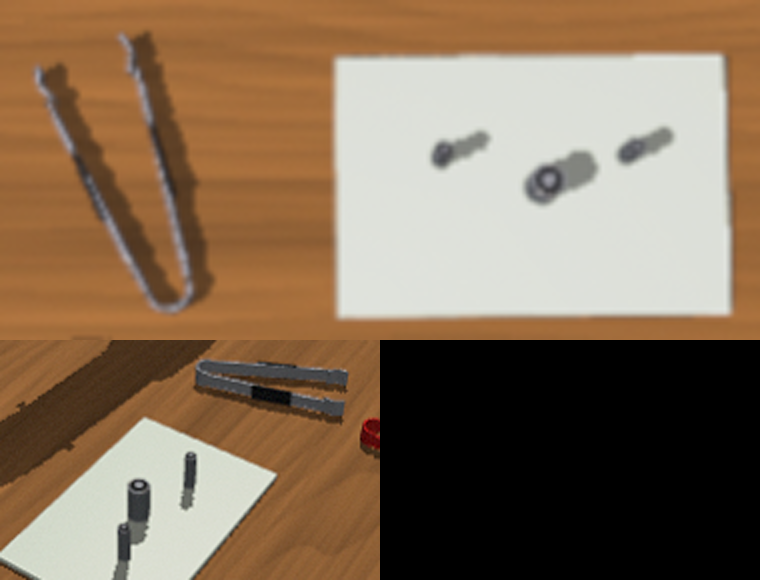

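The crop confirms that the grey tongs have black grips (grips at about (247,187) and (266,180) in the top view). The fat cell is the middle one, at (361,185), between thin cells at (336,178) and (382,178).

```bash
cat >> h.py <<'E'
def go(P,yaw,down=True):
    # rows for tool x heading at yaw (deg, world), pointing down
    p,R=tool();y=np.radians(yaw);X=np.array([np.cos(y),np.sin(y),0]);Z=np.array([0,0,-1.]);T=Rn.from_matrix(np.c_[X,np.cross(Z,X),Z])
    d=R.inv().apply(np.array(P)-p)/500;r=(R.inv()*T).as_rotvec()/(np.pi/2)
    print("shift",d.round(4),"turn",r.round(4),"dist",np.linalg.norm(d)*500,"deg",np.linalg.norm(r)*90)
E
python3 - <<'E'
from h import *
b=capture("top")
g=(onz(b,247.5,186.7,24)+onz(b,265.7,179.5,24))/2
t=(onz(b,235.5,157.5,22)+onz(b,256.5,150,22))/2; w=onz(b,267.5,216.5,20)
print("grip",g,np.linalg.norm(onz(b,247.5,186.7,24)-onz(b,265.7,179.5,24)),"len",np.linalg.norm(t-w))
ax=t-w;yaw=np.degrees(np.arctan2(ax[1],ax[0]));print("yaw",yaw, "g from axis",w+ax*112/211)
for u,v in[(361.3,185.5),(335.7,178),(382.5,178)]:print(onz(b,u,v,57))
p,R=tool();print(p,R.as_matrix().round(3))
G=(g+w+ax*112/211)/2;print(G)
for y in(yaw,yaw+180):go([G[0],G[1],170],y)
E
```

```text
grip [580.85116869 152.28545047  24.        ] 58.523472576768086 len 201.1364443343755
yaw 19.290741354626835 g from axis [581.55774285 154.48434439  21.06161137]
[ 569.40419198 -158.08031452   57.        ]
[591.55021659 -83.14228038  57.        ]
[ 591.59816918 -220.90600632   57.        ]
[200.56090256 591.7309397  249.96018811] [[-0.947  0.321 -0.   ]
 [ 0.321  0.947 -0.001]
 [-0.    -0.001 -1.   ]]
[581.20445577 153.38489743  22.53080569]
shift [-1.0024 -0.5858  0.1604] turn [-2.0000e-04  6.0000e-04  1.5776e+00] dist 586.0293499953375 deg 141.98645490716325
shift [-1.0024 -0.5858  0.1604] turn [-5.000e-04 -1.000e-04 -4.224e-01] dist 586.0293499953375 deg 38.013569687987726
```

```bash
python3 -m handwheel '[[-0.09,-0.05,0.0,0,0,-0.04],[-0.18,-0.105,0.01,0,0,-0.08],[-0.265,-0.155,0.02,0,0,-0.12],[-0.35,-0.205,0.03,0,0,-0.16],[-0.43,-0.255,0.04,0,0,-0.2],[-0.52,-0.305,0.06,0,0,-0.25],[-0.6,-0.35,0.08,0,0,-0.3],[-0.68,-0.4,0.1,0,0,-0.34],[-0.765,-0.45,0.12,0,0,-0.38],[-0.85,-0.5,0.13,0,0,-0.422]]' 0 40
python3 - <<'E'
from h import *
print(sensors.get_obs()["joint_positions"]);go([581.2,153.4,170],199.3)
E
```

```text
clock: 1.25
tool_pos: [523.5, 217.0, 184.6]
orientation: [-0.0, -0.169, 0.986, -0.0]
contact_force: [0.2, 0.9, 0.5]
grip_width: 85.3
grasp_force: 0.0
[-0.50814387  0.4044273   0.02842065  1.80102187 -0.01409513  0.93707815
  1.43612924]
shift [-0.0666 -0.1584  0.0291] turn [ 0.     -0.0005  0.0014] dist 87.12076857994657 deg 0.1303745031262432
```

```bash
python3 -m handwheel '[[-0.033,-0.079,0.015,0,0,0],[-0.067,-0.158,0.029,0,0,0],[-0.067,-0.158,0.029,0,0,0],[-0.067,-0.158,0.029,0,0,0]]'
python3 - <<'E'
from h import *
c=capture("wrist");cv2.imwrite("pics/w1.png",c["image"]);print(tool()[0]);print(proj(c,[581,153,24]))
E
```

```text
clock: 1.65
tool_pos: [580.8, 153.9, 170.3]
orientation: [-0.0, -0.166, 0.986, -0.0]
contact_force: [-0.5, 0.7, 0.1]
grip_width: 85.5
grasp_force: 0.0
[580.17473963 155.57864389 170.55481061]
[322.23151754 194.15380323]
```

View pics/w1.png

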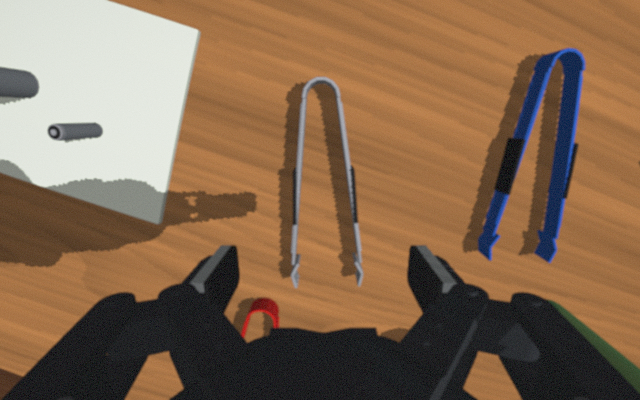

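The wrist view shows the steel tongs between the fingers: grips at (294,196) and (353,195), tips at (295,283) and (360,282), bow end at (321,78). The long axis runs nearly up the image.

```bash
python3 - <<'E'
from h import *
c=capture("wrist")
im=c["image"].astype(int)[60:300,270:380];dark=(im.max(2)<45).astype(np.uint8)
n,l,s,ce=cv2.connectedComponentsWithStats(dark)
for i in range(1,n):
    if s[i,4]>40:print(s[i]+[270,60,0,0,0],ce[i]+[270,60])
a,b=onz(c,294,196,24),onz(c,353,195,24);t=(onz(c,295,284,24)+onz(c,360,283,24))/2;w=onz(c,321,78,20)
g=(a+b)/2;ax=t-w;yaw=np.degrees(np.arctan2(ax[1],ax[0]))
print(g,np.linalg.norm(a-b),t,w,np.linalg.norm(ax),yaw)
ax/=np.linalg.norm(ax);print(w+ax*112)
go([g[0],g[1],20],yaw+180)
E
```

```text
[581.26233908 156.36704438  24.        ] 57.758442903154574 [672.12318856 192.64280787  24.        ] [480.0089677  118.67116626  20.        ] 205.90210688284535 21.058696869423745
[584.5090773  158.90787868  22.17579124]
shift [-0.0027 -0.0014  0.3016] turn [ 0.0006 -0.0002 -0.0192] dist 150.79137665872045 deg 1.7257510618847094
```

```bash
python3 -m handwheel '[[-0.005,-0.001,0.08,0,0,-0.019],[-0.005,-0.001,0.17,0,0,-0.019],[-0.005,-0.001,0.24,0,0,-0.019],[-0.005,-0.001,0.28,0,0,-0.019],[-0.005,-0.001,0.298,0,0,-0.019],[-0.005,-0.001,0.298,0,0,-0.019]]' && python3 -m handwheel '[[0,0,0,0,0,0],[0,0,0,0,0,0],[0,0,0,0,0,0],[0,0,0,0,0,0]]' 70 30
python3 - <<'E'
from h import *
c=capture("wrist");cv2.imwrite("pics/w2.png",c["image"]);print(sensors.get_obs()["grip_width"])
E
```

```text
clock: 2.35
tool_pos: [582.1, 156.7, 21.2]
orientation: [-0.001, -0.183, 0.983, 0.0]
contact_force: [0.4, 0.8, 0.5]
grip_width: 85.7
grasp_force: 0.0
clock: 2.75
tool_pos: [584.1, 156.1, 23.6]
orientation: [0.001, -0.182, 0.983, 0.0]
contact_force: [-1.7, 0.5, 7.9]
grip_width: 62.1
grasp_force: 7.4
62.24095870457679
```

View pics/w2.png

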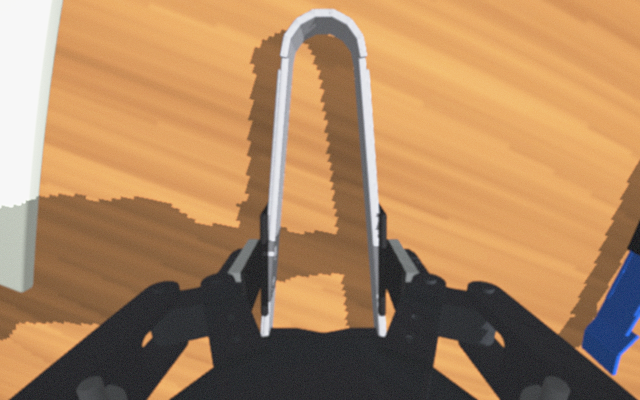

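The tongs sit between the pads, with the grips spanning rows 205–315 and the fingers meeting them near row 262, so they're centred. The upward force of 8 N suggests the fingertips touch the bench. I'll open slightly, rise 4 mm and close again.

```bash
python3 -m handwheel '[[0,0,0,0,0,0],[0,0,-0.004,0,0,0],[0,0,-0.008,0,0,0],[0,0,-0.008,0,0,0]]' 50 30 && python3 -m handwheel '[[0,0,0,0,0,0],[0,0,0,0,0,0],[0,0,0,0,0,0],[0,0,0,0,0,0]]' 83 30
```

```text
clock: 3.2
tool_pos: [583.3, 155.6, 26.3]
orientation: [0.0, -0.182, 0.983, 0.0]
contact_force: [1.3, -0.3, 0.1]
grip_width: 68.6
grasp_force: 0.0
clock: 3.6
tool_pos: [583.5, 155.6, 26.4]
orientation: [0.0, -0.182, 0.983, 0.0]
contact_force: [-0.9, -0.3, 6.2]
grip_width: 57.7
grasp_force: 9.5
```

```bash
python3 -m handwheel '[[0,0,-0.02,0,0,0],[0,0,-0.07,0,0,0],[0,0,-0.14,0,0,0],[0,0,-0.2,0,0,0],[0,0,-0.25,0,0,0],[0,0,-0.25,0,0,0]]'
python3 - <<'E'
from h import *
a=capture("scene");w=capture("wrist")
p=proj(a,[583,156,130]).astype(int);print(p)
A=cv2.resize(a["image"][p[1]-60:p[1]+60,p[0]-100:p[0]+60],None,fx=4,fy=4)
B=cv2.resize(w["image"],None,fx=.5,fy=.5)
cv2.imwrite("pics/l1.png",A);cv2.imwrite("pics/l1w.png",B)
E
```

```text
clock: 4.2
tool_pos: [585.1, 156.1, 154.9]
orientation: [0.003, -0.182, 0.983, 0.001]
contact_force: [0.1, 0.3, -0.8]
grip_width: 57.8
grasp_force: 7.5
[379 140]
```

View pics/l1.png

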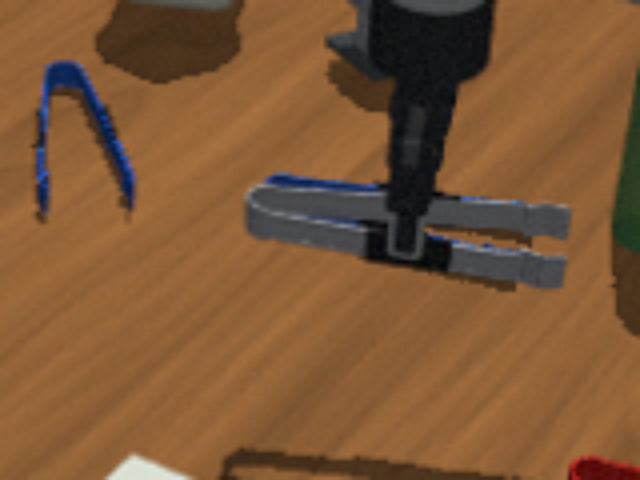

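The tongs are held level by the middle of the black grips, with the jaws open. In the crop the tips are at (563,262) and (570,222). Next I'll measure the tips and cells across both views.

```bash
cat >> h.py <<'E'
def tri(*rs):
    A=np.zeros((3,3));b=np.zeros(3)
    for o,d in rs:
        d=d/np.linalg.norm(d);M=np.eye(3)-np.outer(d,d);A+=M;b+=M@o
    return np.linalg.solve(A,b)
E
python3 - <<'E'
from h import *
a=capture("scene");b=capture("top")
for s,t in[((309.5,227),(361.3,185.5)),((335,211.5),(335.7,178)),((302,246.5),(382.5,178))]:print(tri(ray(a,*s),ray(b,*t)).round(1))
# cells in scene via dark mask on tile
print(tool()[0])
for u,v in[(419.8,145.5),(421.5,135.5)]:print(onz(a,u,v,141))
P=proj(b,[675,190,140]);print(P)
im=b["image"];x,y=P.astype(int);A=cv2.resize(im[y-40:y+60,x-60:x+60],None,fx=5,fy=5);cv2.imwrite("pics/t2.png",A);print(x-60,y-40)
E
```

```text
[ 571.8 -157.    54.2]
[593.6 -81.7  58. ]
[ 594.2 -219.4   55.7]
[582.29189248 155.27150648 149.81403573]
[686.39661395 177.92430592 141.        ]
[670.25149122 224.77513754 141.        ]
[237.89037681 143.73965695]
177 103
```

View pics/t2.png

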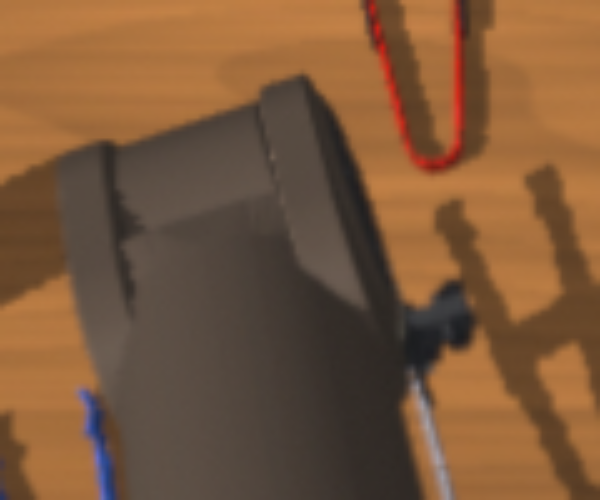

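```bash
python3 - <<'E'
from h import *
go([486,-157.5,130],180)
E
```

```text
shift [ 0.4036 -0.5152  0.0403] turn [-2.000e-04 -1.200e-03  2.329e-01] dist 327.85780429372596 deg 20.965723156705693
```

```bash
python3 -m handwheel '[[0.02,-0.025,0,0,0,0.01],[0.06,-0.08,0,0,0,0.04],[0.12,-0.15,0.005,0,0,0.07],[0.18,-0.225,0.01,0,0,0.1],[0.24,-0.3,0.015,0,0,0.14],[0.295,-0.375,0.02,0,0,0.17],[0.345,-0.44,0.03,0,0,0.2],[0.38,-0.485,0.035,0,0,0.22],[0.404,-0.515,0.04,0,0,0.233],[0.404,-0.515,0.04,0,0,0.233]]' && python3 -m handwheel '[[0,0,0,0,0,0],[0,0,0,0,0,0]]'
python3 - <<'E'
from h import *
a=capture("scene");cv2.imwrite("pics/s3.png",cv2.resize(a["image"][150:290,230:400],None,fx=4,fy=4));print(tool()[0])
E
```

```text
clock: 5.4
tool_pos: [483.7, -161.2, 129.8]
orientation: [-0.001, 0.004, 1.0, -0.001]
contact_force: [-0.7, -0.3, -1.4]
grip_width: 57.6
grasp_force: 7.4
clock: 5.6
tool_pos: [486.5, -156.3, 130.5]
orientation: [-0.0, -0.0, 1.0, 0.0]
contact_force: [0.3, 0.8, -0.6]
grip_width: 57.5
grasp_force: 7.4
[ 486.65501277 -156.14642845  130.60278679]
```

View pics/s3.png

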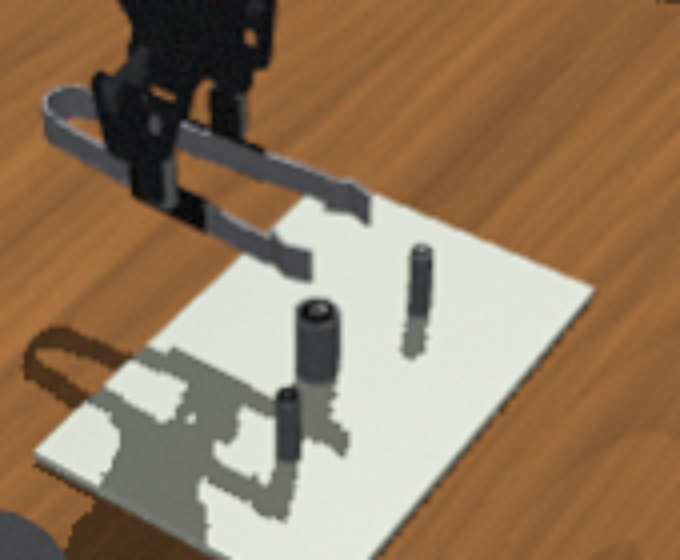

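Both jaws are above the tile, with tips at crop pixels (312,266) and (370,208). The fat cell's top is at (319,308) and its foot near (318,376). I'll compare these with predictions.

```bash
python3 - <<'E'
from h import *
a=capture("scene");f=lambda u,v:(230+u/4,150+v/4)
near=[f(312,253),f(312,281)];far=[f(370,194),f(370,224)]
for n,y in(("near",-156-28),("far",-156+28)):
  for z in(104,128):print(n,z,proj(a,[585.5,y,z]).round(1))
print(near,far)
m=(np.array(f(312,266))+np.array(f(370,208)))/2
for z in(110,116,122):print("tipmid",onz(a,*m,z).round(1))
# cell: dark mask left/right edges, top/bottom
g=a["image"].max(2)[220:248,300:318]
print("cell foot",onz(a,*f(318,380),8).round(1), "top", onz(a,*f(319,308),56).round(1))
for X in([571,-157.5,8],[571,-157.5,56]):print(proj(a,X), )
print("bow z check", onz(a,*f(80,90),128), proj(a,[374.5,-156,126]),f(50,100))
E
```

```text
near 104 [306.6 219.9]
near 128 [306.5 211.7]
far 104 [320.7 206.2]
far 128 [320.9 198. ]
[(308.0, 213.25), (308.0, 220.25)] [(322.5, 198.5), (322.5, 206.0)]
tipmid [ 585.1 -149.5  110. ]
tipmid [ 588.9 -155.2  116. ]
tipmid [ 592.7 -160.9  122. ]
cell foot [ 581.  -165.8    8. ] top [ 575.3 -156.7   56. ]
[308.00817984 241.23770283]
[308.00939524 226.46629806]
bow z check [ 394.20461814 -145.22075418  128.        ] [240.83310801 172.57846427] (242.5, 175.0)
```

The tips and the cell share the same offset of about 1.5 px in the scene view, so their relative alignment is good. Descending around the cell.

```bash
python3 -m handwheel '[[0,-0.003,0.02,0,0,0],[0,-0.003,0.05,0,0,0],[0,-0.003,0.08,0,0,0],[0,-0.003,0.11,0,0,0],[0,-0.003,0.135,0,0,0],[0,-0.003,0.155,0,0,0],[0,-0.003,0.165,0,0,0],[0,-0.003,0.17,0,0,0],[0,-0.003,0.17,0,0,0],[0,-0.003,0.17,0,0,0]]'
python3 - <<'E'
from h import *
a=capture("scene");cv2.imwrite("pics/s4.png",cv2.resize(a["image"][180:270,250:370],None,fx=6,fy=6,interpolation=cv2.INTER_CUBIC));print(tool()[0])
E
```

```text
clock: 6.7
tool_pos: [486.9, -158.8, 46.2]
orientation: [0.0, 0.0, 1.0, -0.0]
contact_force: [0.1, 0.1, -1.0]
grip_width: 57.4
grasp_force: 7.5
[ 486.94223483 -158.82146502   46.27667005]
```

View pics/s4.png

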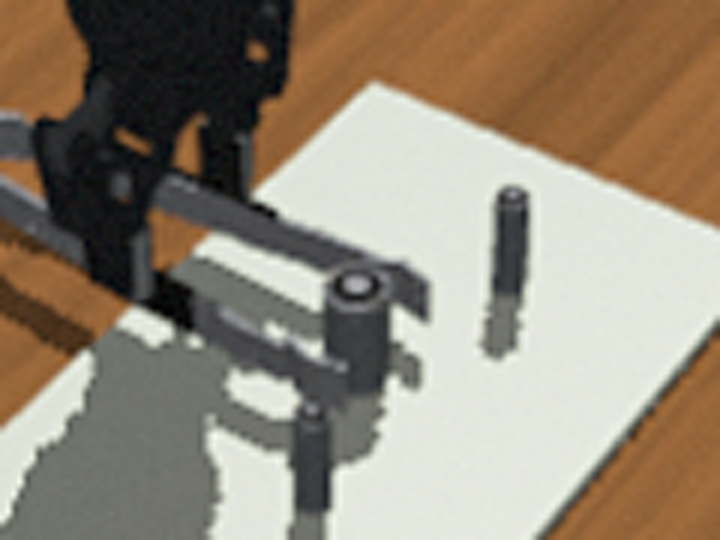

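The cell (top at (358,285)) stands between the jaws, whose tip ends are at (350,383) and (428,300). The thin cells are clear.

```bash
python3 - <<'E'
from h import *
a=capture("scene");f=lambda u,v:(250+u/6,180+v/6)
t=onz(a,*f(389,341),32);c=onz(a,*f(358,285),57)
print(t.round(1),c.round(1),(t-c).round(1),"want 14 in x")
E
```

```text
[ 589.5 -156.4   32. ] [ 576.7 -159.1   57. ] [ 12.8   2.7 -25. ] want 14 in x
```

Aligned to within about 2 mm. Closing gradually.

```bash
python3 -m handwheel '[[0,0,0,0,0,0],[0,0,0,0,0,0],[0,0,0,0,0,0]]' 100 30 && python3 -m handwheel '[[0,0,0,0,0,0],[0,0,0,0,0,0],[0,0,0,0,0,0]]' 115 30 && python3 -m handwheel '[[0,0,0,0,0,0],[0,0,0,0,0,0],[0,0,0,0,0,0]]' 125 30
```

```text
clock: 7.1
tool_pos: [486.6, -158.7, 46.0]
orientation: [0.0, 0.0, 1.0, 0.0]
contact_force: [0.1, -0.1, -0.6]
grip_width: 52.4
grasp_force: 9.4
clock: 7.4
tool_pos: [486.6, -158.7, 45.8]
orientation: [0.0, 0.0, 1.0, 0.0]
contact_force: [0.3, 0.7, -0.3]
grip_width: 47.4
grasp_force: 12.6
clock: 7.7
tool_pos: [486.6, -158.7, 45.8]
orientation: [0.0, 0.0, 1.0, 0.0]
contact_force: [0.7, 0.3, -1.4]
grip_width: 43.8
grasp_force: 14.0
```

```bash
python3 -m handwheel '[[0,0,0,0,0,0],[0,0,0,0,0,0],[0,0,0,0,0,0]]' 132 40 && python3 -m handwheel '[[0,0,0,0,0,0],[0,0,0,0,0,0],[0,0,0,0,0,0],[0,0,0,0,0,0],[0,0,0,0,0,0]]' 170 55
python3 - <<'E'
from h import *
a=capture("scene");cv2.imwrite("pics/s5.png",cv2.resize(a["image"][180:270,250:370],None,fx=6,fy=6,interpolation=cv2.INTER_CUBIC))
E
```

```text
clock: 8.0
tool_pos: [486.6, -158.7, 45.8]
orientation: [-0.0, 0.0, 1.0, 0.0]
contact_force: [-0.2, -0.2, -1.0]
grip_width: 41.6
grasp_force: 15.0
clock: 8.5
tool_pos: [486.6, -158.7, 45.8]
orientation: [0.0, 0.0, 1.0, -0.0]
contact_force: [-0.1, -1.5, -0.7]
grip_width: 38.6
grasp_force: 55.3
```

View pics/s5.png

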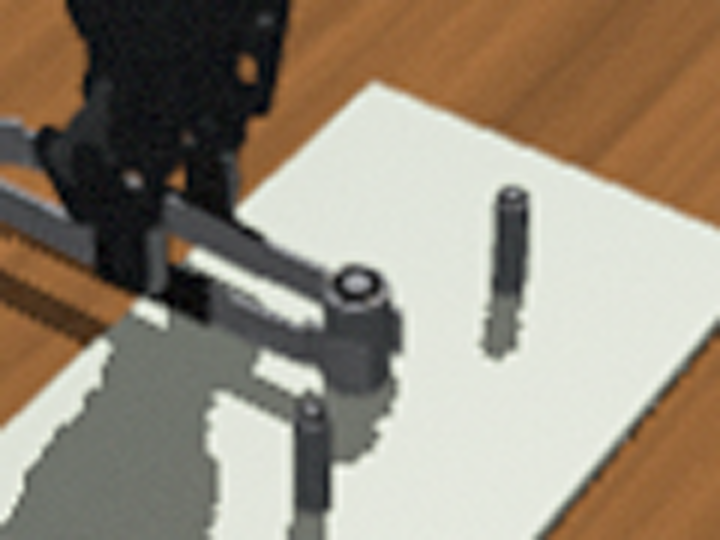

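The jaws have closed on the cell, which is still upright with its top at (357,285). Lifting 100 mm gently.

```bash
python3 -m handwheel '[[0,0,-0.005,0,0,0],[0,0,-0.015,0,0,0],[0,0,-0.03,0,0,0],[0,0,-0.05,0,0,0],[0,0,-0.075,0,0,0],[0,0,-0.1,0,0,0],[0,0,-0.125,0,0,0],[0,0,-0.15,0,0,0],[0,0,-0.17,0,0,0],[0,0,-0.185,0,0,0]]' && python3 -m handwheel '[[0,0,-0.009,0,0,0],[0,0,-0.014,0,0,0],[0,0,-0.016,0,0,0],[0,0,-0.016,0,0,0],[0,0,-0.016,0,0,0],[0,0,-0.016,0,0,0],[0,0,-0.016,0,0,0],[0,0,-0.016,0,0,0]]'
python3 - <<'E'
from h import *
a=capture("scene");cv2.imwrite("pics/s6.png",cv2.resize(a["image"][130:280,230:400],None,fx=4,fy=4,interpolation=cv2.INTER_CUBIC));print(tool()[0])
print([((proj(a,[571.5,-158.5,z])-[230,130])*4).round() for z in(108,156)])
E
```

```text
clock: 9.55
tool_pos: [486.8, -158.7, 139.4]
orientation: [0.0, 0.0, 1.0, -0.0]
contact_force: [-0.2, -0.1, -1.4]
grip_width: 38.7
grasp_force: 55.3
clock: 10.35
tool_pos: [486.5, -158.7, 146.2]
orientation: [-0.0, 0.0, 1.0, 0.0]
contact_force: [0.2, 0.5, -1.2]
grip_width: 38.7
grasp_force: 55.3
[ 486.54001214 -158.68951254  146.22428003]
[array([312., 319.]), array([312., 253.])]
```

View pics/s6.png

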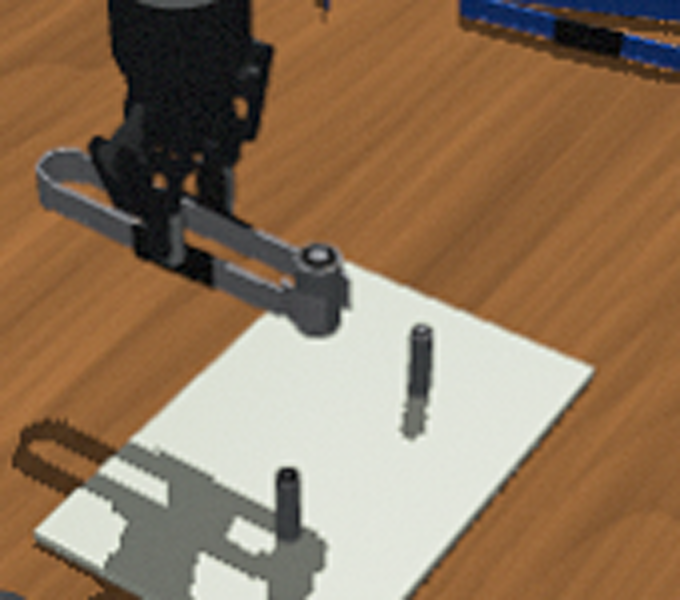

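The cell hangs upright in the jaws: its top is at (319,256) and its foot near (318,325), both where a 100 mm lift should put them. The thin cells haven't moved and the arm is at rest, so I'm handing in.

```bash
python3 -c "
from bench import workorder
print(workorder.hand_in())"
```

```text
the job is handed in; nothing more can be done
None
```

The job is handed in (no verdict was returned): the tongs are still in the gripper, with the fat cell upright in their jaws about 10 cm above the tile and everything at rest; the gripper never touched the cell, and the thin cells, bottle and canister were left where they stand.

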